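# Find and press the flush battery release of a mixing stand

### The job

Open the battery drawer of the grey mixing stand by its hidden release, with shut fingertips only: first touch down lightly on the round rubber pad in the middle of the turntable, then feel gently round the flat plate for the flush round button and press it in until the drawer springs out. Let go of the button and leave the drawer standing open. Do not grasp, lift or shift the bottle, the tape roll or the marker that stand around it, and never press hard.

Things in the scene. Friction and masses are not known exactly. Their poses are not given: they have to be found in the camera images.
- stand: Mixing stand, fixed to the bench: grey square housing 184 x 184 mm, 64 mm high, under a flat bare-metal turntable 170 mm across (173 mm at its dark lower rim), whose top is 78 mm above the bench. Origin: on the bench below the turntable's axis; z up, -x to the front with the battery drawer. The turntable is locked at any angle, unrelated to this yaw.
- stand_pad (a point): Centre of the top of the round black rubber pad, 44 mm across, in the middle of the turntable, 2 mm proud of the plate (80 mm above the bench). The release button's centre is 54 mm from here, in a direction that must be found by feel or by sight (anywhere round the circle). The plate around the button is rigid.
- release (a joint): Travel in m of the flush button in the turntable: 0 at rest, 0.006 fully in. It is a round disc 44 mm across, of the plate's bare metal, in a 49 mm hole with a thin dark gap; its face is 1.5 mm below the plate's. It yields at about 2 N, is fully in at 5 N, lets the drawer go at about 3 mm and springs back when let go.
- drawer (a joint): Travel of the battery drawer, m: 0 shut and locked, 0.03 fully sprung out of the stand's front. Its smooth front, 120 mm wide and 42 mm high, has no handle; only the release button lets it out, by its own spring.
- toner2: Small dropper bottle, 42 mm across, 110 mm tall, loose and upright on the bench beside the stand. Origin: centre of its underside.
- tape_masking: Tan roll of masking tape, 96 mm across, 25 mm high, loose, lying flat on the bench beside the stand. Origin: centre of its underside.
- marker_black: Black marker, 140 mm long (along its y axis), 16 mm thick, loose, lying on the bench behind the stand. Origin: centre of its underside.
Things that resemble listed ones, but are neither listed nor needed, are in the scene too. Of the things that look like the toner2, take the one that is farthest to the robot's right at the start.

How it is judged:
By the outcome, as a careful person would: the job done as asked, in the order asked, and still so for the second after the job is handed in, with the robot touching nothing.
It also fails if it takes over 72 s, if anything falls off the work surface, if the arm or the gripper's body presses on something with over 40 N, if the wrist force passes 120 N, or if a joint passes its speed limit or range.

### The arm

A 7-joint arm with a two-finger parallel gripper is mounted at the origin on a cart in front of the work surface, level with it; the furniture and walls round the work are solid. World frame = base frame: x ahead of the robot, y to its left, z up, the work surface at z = 0. Lengths are in m, angles in rad, forces in N, time in s.
With the tool pointing down it reaches from about 0.4 to 0.85 m from the base axis. Payload 4.5 kg.
Tool frame: the origin (TCP) lies on the centre line of the jaws, within the pads' length; the fingertips stand r.tips_ahead ahead of it and the grasp point (between the pads) is the TCP (r.tips_ahead is the distance from the TCP to the fingertips, in m); z points along the fingers, y is the direction in which the jaws open and shut (so a half turn about z gives the same grasp; the last joint's range is limited). The gripper opens to 88 mm and grips with 3 to 60 N. Pads are 18 mm wide; open, the fingers measure 123 mm over their backs; the gripper's body (75 mm by 187 mm) begins 45 mm behind the grasp point.
Start: joints at [-1.23, 0.689, -0.195, 1.565, 0.157, 0.902, -0.215], TCP at [0.189, 0.596, 0.258] pointing down, gripper open.
Joint ranges: [-3.01, 3.01], [-0.46, 2.08], [-1.47, 1.51], [0.13, 2.56], [-1, 4.14], [0.04, 2.09], [-2.66, 2.66]. Speed limits (rad/s): [2.57, 2.57, 3.14, 3.14, 3.14, 3.14, 3.14].

### API

Orientations are given as a unit quaternion [x, y, z, w].
In Python, from plant import r gives the robot as it stands.
- The arm moves only by the shell command python3 -m inch 'ROWS' [FORCE]. ROWS is JSON, a list of rows, each a list of 5 numbers: the shift along the world's x, y, z in units of 25 mm (1.0 is 25 mm), then the turn about the world's z in units of 6 degrees (1.0 is 6 degrees), then the finger opening in mm, from 0 to 88.1. A call has 1 to 5 rows; each row shifts and turns the commanded pose from where the row before left it; what a row does not reach is not made up. A row lasts 1/10 s, in which the tool goes at most 50 mm and 8.59 degrees, less where a joint would pass 70% of its speed; a pose out of reach is approached as far as the arm can. A call is refused whole if a number of a shift passes 1 or a number of a turn 1, either way. A call with a gripper value outside its range is refused whole. The fingers move at their own pace and stop on an object; FORCE is the grip in N (left out, the last holds). Time passes only in rows, so rows that do not move let the fingers close. It gives the time, the measured TCP pose, the force and the opening at its end, in the units of the state.
- r.get_state(): the state, without advancing time (a new reading comes with each control period).
- r.snapshot(name): name is "side" or "top"; returns a dict with "pixels" (420x560x3 uint8, red, green, blue), "range_z" (420x560 float32, m along the optical axis (not along the pixel's ray), 0 where there is no reading), "K" (3x3 intrinsics, pixels), "k1" (the pictures are not rectified: a ray, as slopes to the right and down, at radius r is drawn at 1 + k1 r^2 times it, then the intrinsics apply), "position" and "attitude" of the camera in the world. Camera axes: x right, y up, looking along -z (the intrinsics and any distortion apply to the point x, -y, -z); pixel columns grow to the right and rows downward; lengths in m; the calibration is good to about 2 mm. A picture is of the moment at which its call begins.
- r.finish_job(): hands the job in, once; it reports no verdict.
The state is a dict: "clock": time; "q": joint angles; "qd": joint speeds; "joint_torque": joint torques, N m; "tool_pos": TCP position; "eef_rot": TCP orientation; "contact_force": force on the tool from outside, world axes, zero at the start; "moment": the same for the moment, N m; "opening": opening from 0.0 (shut) to 1.0 (fully open).
Only numpy, scipy, OpenCV 4.12 (cv2) and the standard library are available. Lean on these libraries where they do the work, as an engineer would, in place of code of your own. Each camera call takes 0.05 s, during which the arm holds its last target. There are 200 camera calls.

## Working session

There is one attempt and no reset: what is moved stays moved. The work goes in short steps, Python scripts to look and compute and a shell command to move; the robot and the scene stay as the last step left them, time stands still between calls to the robot, and variables do not carry over. Pictures are saved under pics/ and viewed, about 8 in all and at most 12, crops included, and the job is handed in when it is done.

```bash
ls; mkdir -p pics; cat > h.py <<'E'
import numpy as np, cv2
from scipy.spatial.transform import Rotation as R
from plant import r
def snap(n):
    s=r.snapshot(n); return s
def rays(s,uv):
    uv=np.asarray(uv,float).reshape(-1,2); K=np.array(s["K"])
    d=cv2.undistortPoints(uv[:,None],K,np.array([s["k1"],0,0,0.]))[:,0]
    c=np.c_[d[:,0],-d[:,1],-np.ones(len(d))]
    return c
def rot(s):
    a=np.array(s["attitude"]); return a if a.shape==(3,3) else R.from_quat(a).as_matrix()
def onplane(s,uv,z):
    d=rays(s,uv)@rot(s).T; p=np.array(s["position"]); t=(z-p[2])/d[:,2]; return p+d*t[:,None]
def depthpt(s,uv):
    uv=np.asarray(uv).reshape(-1,2); c=rays(s,uv); z=s["range_z"][uv[:,1].astype(int),uv[:,0].astype(int)]
    return np.array(s["position"])+(c*z[:,None])@rot(s).T
def save(s,name): cv2.imwrite("pics/"+name,s["pixels"][:,:,::-1])
E
python3 - <<'E'
from h import *
for n in("top","side"):
    s=snap(n); save(s,n+"0.png"); print(n,s["position"],s["attitude"],s["K"],s["k1"]); np.savez(n+"0.npz",**s)
st=r.get_state(); print({k:np.round(v,3) for k,v in st.items()},r.tips_ahead)
E
```

```text
pics
top [0.48487041 0.09012144 0.93213897] [ 0.03830358 -0.04083717 -0.69594347  0.7159105 ] [[386.62199077   0.         275.68408745]
 [  0.         386.62199077 208.45281591]
 [  0.           0.           1.        ]] -0.03877941484598238
side [ 0.5437806  -0.74387411  0.63108733] [ 0.47052695 -0.01158752 -0.02326565  0.88200274] [[501.85697265   0.         271.70746626]
 [  0.         501.85697265 201.2283784 ]
 [  0.           0.           1.        ]] 0.0644232873676276
{'clock': np.float64(0.1), 'q': array([-1.23 ,  0.69 , -0.195,  1.566,  0.157,  0.902, -0.215]), 'qd': array([-0.   , -0.002,  0.   , -0.003,  0.001, -0.   , -0.   ]), 'joint_torque': array([-2.0000e-03, -5.2850e+01, -1.2720e+00, -1.5384e+01, -5.3000e-02,
        2.0000e-03,  0.0000e+00]), 'tool_pos': array([0.189, 0.595, 0.257]), 'eef_rot': array([ 0.153,  0.988, -0.001, -0.   ]), 'contact_force': array([ 0.694, -0.381,  0.487]), 'moment': array([0.005, 0.007, 0.008]), 'opening': np.float64(0.998)} 0.019
```

View pics/top0.png

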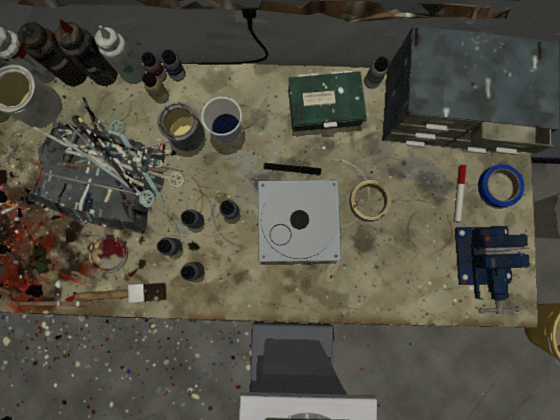

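View pics/side0.png

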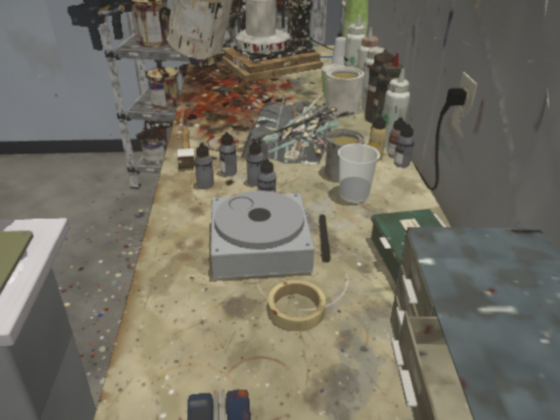

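The top view shows the black pad at about (300,220) and a thin dark ring at about (281,235), which is probably the button. The stand's front faces the robot (down in the picture). I'll measure both and check an enlarged crop.

```bash
python3 - <<'E'
from h import *
s=dict(np.load("top0.npz")); im=s["pixels"]; g=cv2.cvtColor(im,cv2.COLOR_RGB2GRAY)
x0,y0,x1,y1=180,150,400,275
cv2.imwrite("pics/crop0.png",cv2.resize(im[y0:y1,x0:x1,::-1],None,fx=3.6,fy=3.6,interpolation=cv2.INTER_CUBIC))
sub=g[205:235,285:315]; m=(sub<70).astype(np.uint8)
n,l,st,c=cv2.connectedComponentsWithStats(m); i=1+np.argmax(st[1:,4]); pad=c[i]+[285,205]
P=onplane(s,[pad],.080)[0]; print("pad",pad,st[i],P)
# dark ring: black-hat samples near annulus
u,v=np.meshgrid(np.arange(560),np.arange(420)); uv=np.c_[u.ravel(),v.ravel()]
W=onplane(s,uv,.078).reshape(420,560,3); bh=cv2.morphologyEx(g,cv2.MORPH_BLACKHAT,np.ones((5,5)))
d=np.hypot(W[...,0]-P[0],W[...,1]-P[1])
best=[]
for a in range(0,360,5):
    c=P[:2]+.054*np.array([np.cos(np.radians(a)),np.sin(np.radians(a))])
    rr=np.hypot(W[...,0]-c[0],W[...,1]-c[1]); k=abs(rr-.0235)<.0015
    best.append((bh[k].mean(),a))
print(sorted(best)[::-1][:6], np.median([b[0] for b in best]))
a=np.radians(sorted(best)[-1][1]); c=P[:2]+.054*np.array([np.cos(a),np.sin(a)])
rr=np.hypot(W[...,0]-c[0],W[...,1]-c[1]); k=(abs(rr-.0235)<.005)&(bh>12)&(d>.026)
e=cv2.fitEllipse(np.c_[u[k],v[k]].astype(np.float32)); B=onplane(s,[e[0]],.078)[0]
print("button",e,k.sum(),B,"dist",np.hypot(*(B-P)[:2]))
print("depth z pad/button/plate",depthpt(s,[pad.astype(int),np.array(e[0],int),[318,220]]))
# housing outline from height
Z=depthpt(s,uv).reshape(420,560,3)
k=(Z[...,2]>.055)&(Z[...,2]<.09)&(abs(Z[...,0]-P[0])<.13)&(abs(Z[...,1]-P[1])<.13)
k=cv2.morphologyEx(k.astype(np.uint8),cv2.MORPH_OPEN,np.ones((5,5)))>0
rc=cv2.minAreaRect(Z[k][:,:2].astype(np.float32)); print("housing",rc)
for b in [(192,219),(230,210),(168,247),(192,271)]: print(b,onplane(s,[b],.1)[0].round(3))
for px in [(369,201)]: print("tape",onplane(s,[px],.02)[0].round(3))
E
```

```text
pad [299.15087719 219.23508772] [  5   5  19  20 285] [0.55821915 0.03584656 0.08      ]
[(np.float64(49.04210526315789), 130), (np.float64(16.725274725274726), 125), (np.float64(15.516483516483516), 135), (np.float64(9.453488372093023), 80), (np.float64(8.86021505376344), 140), (np.float64(8.45054945054945), 120)] 1.6656015037593985
button ((280.00439453125, 234.33642578125), (20.884916305541992, 21.327411651611328), 88.77947235107422) 135 [0.52376124 0.07726447 0.078     ] dist 0.053877553303925706
depth z pad/button/plate [[ 0.55871932  0.03620032  0.08013866]
 [ 0.52465053  0.07724618  0.0748127 ]
 [ 0.55807344 -0.00640688  0.07563255]]
housing ((0.5583122372627258, 0.03567158430814743), (0.18430276215076447, 0.18404187262058258), 1.8491580486297607)
(192, 219) [0.55  0.269 0.1  ]
(230, 210) [0.572 0.187 0.1  ]
(168, 247) [0.489 0.317 0.1  ]
(192, 271) [0.439 0.263 0.1  ]
tape [ 0.612 -0.134  0.02 ]
```

View pics/crop0.png

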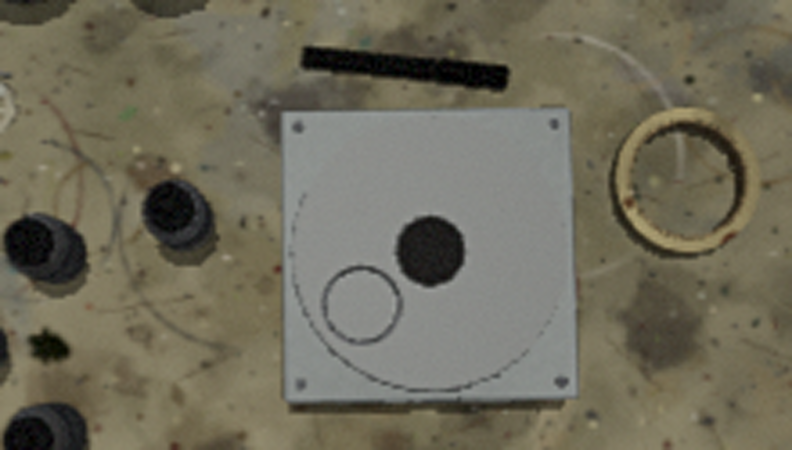

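Measured values agree with the spec:
- **Pad:** (0.558, 0.036), height 80 mm.
- **Button:** (0.524, 0.077), 53.9 mm from the pad (54 expected). There is only one ring of that size on the plate.
- **Housing:** 184 x 184 mm, centred on the pad.

Four dropper bottles look alike, at top-picture pixels (230,210), (192,219), (168,247) and (192,271). toner2 is the one at (230,210), since it has the smallest y (0.19) and so is farthest right. It only has to be avoided. The crop shows it at (170,208).

Next I'll shut the fingers and travel high.

```bash
python3 -m inch '[[0.66,-1,0,0,0],[0.66,-1,0,0,0],[0.66,-1,0,0,0],[0.66,-1,0,0,0],[0.66,-1,0,0,0]]' 10
python3 -m inch '[[0.66,-1,0,0,0],[0.66,-1,0,0,0],[0.66,-1,0,0,0],[0.66,-1,0,0,0],[0.66,-1,0,0,0]]'
```

```text
clock: 0.6
tool_pos: [0.2717, 0.4695, 0.2574]
eef_rot: [0.153, 0.988, -0.0, -0.0]
contact_force: [1.2, -0.2, -0.1]
opening: 0.572
clock: 1.1
tool_pos: [0.3541, 0.3446, 0.2575]
eef_rot: [0.153, 0.988, -0.0, -0.0]
contact_force: [-0.1, 0.7, -0.1]
opening: 0.119
```

```bash
python3 -m inch '[[0.66,-1,0,0,0],[0.66,-1,0,0,0],[0.66,-1,0,0,0],[0.66,-1,0,0,0],[0.66,-1,0,0,0]]'
python3 -m inch '[[0.66,-1,0,0,0],[0.66,-1,0,0,0],[0.66,-1,0,0,0],[0.66,-1,0,0,0],[0.66,-1,0,0,0]]'
python3 -m inch '[[0.6,-0.9,0,0,0],[0.6,-0.9,0,0,0],[0.3,-0.5,0,0,0],[0,0,0,0,0],[0,0,0,0,0]]'
```

```text
clock: 1.6
tool_pos: [0.4366, 0.2196, 0.2575]
eef_rot: [0.153, 0.988, -0.0, -0.0]
contact_force: [0.9, -0.7, -0.7]
opening: 0.003
clock: 2.1
tool_pos: [0.5191, 0.0946, 0.2575]
eef_rot: [0.153, 0.988, -0.0, -0.0]
contact_force: [0.1, 0.4, -0.4]
opening: 0.008
clock: 2.6
tool_pos: [0.5555, 0.0395, 0.2575]
eef_rot: [0.152, 0.988, 0.0, -0.001]
contact_force: [-0.5, 0.5, 0.2]
opening: 0.005
```

```bash
python3 -m inch '[[0.1,-0.14,-1,0,0],[0,0,-1,0,0],[0,0,-1,0,0],[0,0,-1,0,0],[0,0,-0.8,0,0]]'
python3 -m inch '[[0,0,-0.5,0,0],[0,0,-0.3,0,0],[0,0,-0.1,0,0],[0,0,0,0,0],[0,0,0,0,0]]'
```

```text
clock: 3.1
tool_pos: [0.5574, 0.0372, 0.1367]
eef_rot: [0.151, 0.988, 0.001, -0.001]
contact_force: [0.3, -0.4, -0.3]
opening: 0.007
clock: 3.6
tool_pos: [0.5593, 0.035, 0.116]
eef_rot: [0.153, 0.988, 0.0, 0.001]
contact_force: [0.2, -0.3, -0.2]
opening: 0.006
```

```bash
python3 -m inch '[[0,0,-0.2,0,0],[0,0,-0.2,0,0],[0,0,-0.08,0,0],[0,0,0,0,0],[0,0,0,0,0]]'
python3 - <<'E'
from h import *
s=snap("side"); cv2.imwrite("pics/c1.png",cv2.resize(s["pixels"][120:300,170:350,::-1],None,fx=3.3,fy=3.3,interpolation=cv2.INTER_CUBIC))
E
```

```text
clock: 4.1
tool_pos: [0.5587, 0.0349, 0.1032]
eef_rot: [0.153, 0.988, 0.0, -0.0]
contact_force: [-0.3, 0.2, 0.6]
opening: 0.007
```

View pics/c1.png

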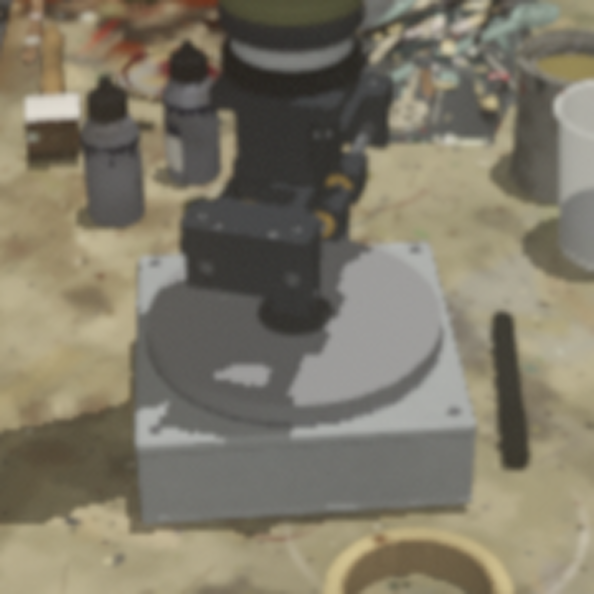

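The crop shows the shut fingertips just above the pad at about (295,310), with the gripper body clear of the bottles. I'll go down in 1 mm steps.

```bash
python3 -m inch '[[0,0,-0.04,0,0],[0,0,-0.04,0,0],[0,0,0,0,0]]'
python3 -m inch '[[0,0,-0.04,0,0],[0,0,0,0,0]]'
python3 -m inch '[[0,0,-0.04,0,0],[0,0,0,0,0]]'
```

```text
clock: 4.45
tool_pos: [0.5587, 0.0349, 0.1011]
eef_rot: [0.153, 0.988, 0.0, -0.0]
contact_force: [-0.5, -0.1, 0.3]
opening: 0.002
clock: 4.65
tool_pos: [0.5587, 0.0348, 0.1001]
eef_rot: [0.153, 0.988, 0.0, -0.0]
contact_force: [0.7, 0.0, -0.1]
opening: 0.001
clock: 4.85
tool_pos: [0.5588, 0.0348, 0.0995]
eef_rot: [0.153, 0.988, 0.0, 0.0]
contact_force: [0.1, -1.6, 3.5]
opening: 0.006
```

```bash
python3 -m inch '[[0,0,0,0,0],[0,0,0,0,0],[0,0,0,0,0]]'
```

```text
clock: 5.15
tool_pos: [0.5588, 0.0349, 0.0995]
eef_rot: [0.153, 0.988, 0.0, 0.0]
contact_force: [-1.4, -0.9, 4.9]
opening: 0.005
```

The pad gave a light touch, 3.5–5 N at the expected height. Now I'll lift and go to the button.

```bash
python3 -m inch '[[0,0,0.2,0,0],[0,0,0.4,0,0],[-0.5,0.6,0,0,0],[-0.5,0.6,0,0,0],[-0.4,0.48,0,0,0]]'
python3 -m inch '[[0,0,0,0,0],[0,0,0,0,0],[0,0,0,0,0]]'
```

```text
clock: 5.65
tool_pos: [0.5233, 0.0778, 0.1149]
eef_rot: [0.153, 0.988, 0.0, 0.0]
contact_force: [-0.1, -0.0, -0.4]
opening: 0.006
clock: 5.95
tool_pos: [0.5247, 0.0758, 0.1144]
eef_rot: [0.154, 0.988, -0.0, 0.001]
contact_force: [0.5, 0.8, 0.5]
opening: 0.007
```

```bash
python3 -m inch '[[-0.02,0.06,-0.2,0,0],[0,0,-0.2,0,0],[0,0,-0.2,0,0],[0,0,0,0,0],[0,0,0,0,0]]'
python3 -m inch '[[0,0,-0.04,0,0],[0,0,0,0,0]]'
python3 -m inch '[[0,0,-0.04,0,0],[0,0,0,0,0]]'
python3 -m inch '[[0,0,-0.04,0,0],[0,0,0,0,0]]'
```

```text
clock: 6.45
tool_pos: [0.5231, 0.0782, 0.0989]
eef_rot: [0.153, 0.988, -0.0, -0.0]
contact_force: [0.2, -0.4, -0.8]
opening: 0.005
clock: 6.65
tool_pos: [0.5233, 0.0783, 0.0983]
eef_rot: [0.153, 0.988, 0.0, 0.0]
contact_force: [-0.1, 0.6, 0.4]
opening: 0.006
clock: 6.85
tool_pos: [0.5232, 0.0783, 0.0972]
eef_rot: [0.153, 0.988, 0.0, -0.0]
contact_force: [0.3, 0.5, 1.2]
opening: 0.007
clock: 7.05
tool_pos: [0.5232, 0.0783, 0.0961]
eef_rot: [0.153, 0.988, 0.0, -0.0]
contact_force: [0.0, -0.4, 0.7]
opening: 0.001
```

Below plate level now with no hard stop, so the tips are inside the button's hole. I'll press gently.

```bash
python3 -m inch '[[0,0,-0.04,0,0],[0,0,0,0,0]]'
python3 -m inch '[[0,0,-0.04,0,0],[0,0,0,0,0]]'
python3 -m inch '[[0,0,-0.04,0,0],[0,0,0,0,0]]'
python3 -m inch '[[0,0,-0.04,0,0],[0,0,0,0,0]]'
```

```text
clock: 7.25
tool_pos: [0.5232, 0.0783, 0.0953]
eef_rot: [0.153, 0.988, 0.0, 0.0]
contact_force: [0.4, -0.5, 2.2]
opening: 0.004
clock: 7.45
tool_pos: [0.5233, 0.0784, 0.0942]
eef_rot: [0.153, 0.988, 0.0, 0.0]
contact_force: [-0.9, -0.4, 1.7]
opening: 0.005
clock: 7.65
tool_pos: [0.5232, 0.0783, 0.0932]
eef_rot: [0.153, 0.988, 0.0, -0.0]
contact_force: [0.6, 0.2, 2.4]
opening: 0.005
clock: 7.85
tool_pos: [0.5232, 0.0783, 0.092]
eef_rot: [0.153, 0.988, 0.0, -0.0]
contact_force: [1.6, 0.5, 0.7]
opening: 0.005
```

```bash
python3 -m inch '[[0,0,-0.04,0,0],[0,0,0,0,0],[0,0,0,0,0]]'
python3 - <<'E'
from h import *
s=snap("side"); cv2.imwrite("pics/c2.png",cv2.resize(s["pixels"][120:300,150:350,::-1],None,fx=3.3,fy=3.3,interpolation=cv2.INTER_CUBIC))
E
```

```text
clock: 8.15
tool_pos: [0.5232, 0.0784, 0.0914]
eef_rot: [0.153, 0.988, 0.0, 0.0]
contact_force: [-0.7, 0.5, 3.5]
opening: 0.006
```

View pics/c2.png

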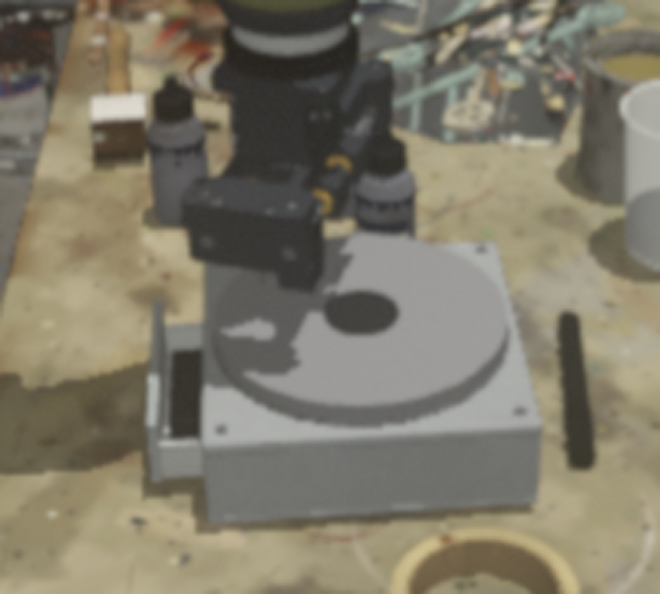

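The drawer has sprung out, with its front at about (155,400) in the crop. I'll let go of the button straight up and move clear.

```bash
python3 -m inch '[[0,0,0.2,0,0],[0,0,0.4,0,0],[0,0,1,0,0],[0,0,1,0,0],[0,0,1,0,0]]'
python3 -m inch '[[0,0,1,0,0],[0,0,1,0,0],[0,0,0.5,0,0],[0,0,0,0,0],[0,0,0,0,0]]'
python3 -m inch '[[-0.66,1,0,0,0],[-0.66,1,0,0,0],[-0.66,1,0,0,0],[-0.66,1,0,0,0],[-0.66,1,0,0,0]]'
python3 -m inch '[[-0.3,1,0,0,0],[-0.3,1,0,0,0],[-0.3,1,0,0,0],[0,0,0,0,0],[0,0,0,0,0]]'
python3 - <<'E'
from h import *
s=snap("top"); a=np.load("top0.npz")["pixels"]
cv2.imwrite("pics/top1.png",np.vstack([cv2.resize(x[150:285,150:420,::-1],None,fx=2.2,fy=2.2,interpolation=cv2.INTER_CUBIC) for x in(a,s["pixels"])]))
u,v=np.meshgrid(np.arange(250,350),np.arange(255,290)); Z=depthpt(s,np.c_[u.ravel(),v.ravel()])
k=(Z[:,2]>.03)&(Z[:,2]<.07)&(abs(Z[:,1]-.036)<.05); print("frontmost x",np.percentile(Z[k,0],[1,5,50]),"shut front",.558-.092)
E
```

```text
clock: 8.7
tool_pos: [0.523, 0.0783, 0.1826]
eef_rot: [0.153, 0.988, 0.0, -0.0]
contact_force: [-0.0, 1.2, -0.7]
opening: 0.008
clock: 9.2
tool_pos: [0.523, 0.0782, 0.2438]
eef_rot: [0.153, 0.988, -0.0, -0.0]
contact_force: [-1.2, 0.4, 0.3]
opening: 0.002
clock: 9.7
tool_pos: [0.4393, 0.2039, 0.2427]
eef_rot: [0.153, 0.988, -0.001, -0.001]
contact_force: [0.3, -0.6, 0.3]
opening: 0.003
clock: 10.2
tool_pos: [0.4176, 0.2779, 0.2428]
eef_rot: [0.152, 0.988, -0.001, -0.001]
contact_force: [-0.2, 0.3, -0.5]
opening: 0.006
frontmost x [0.43373846 0.43691326 0.45864757] shut front 0.4660000000000001
```

View pics/top1.png

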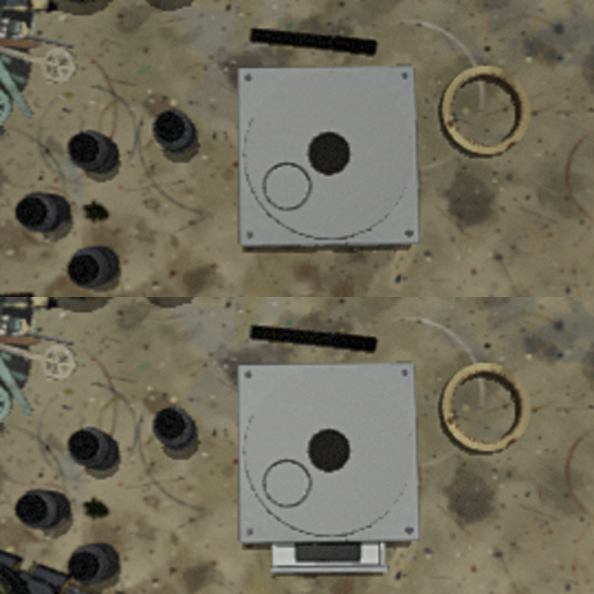

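The before and after pictures show the drawer about 30 mm out and the bottles, tape roll and marker unmoved. The robot is clear, so I'm handing in.

```bash
python3 -c "
from plant import r
print(r.finish_job(), r.get_state()['clock'])"
```

```text
the job is handed in; nothing more can be done
the job is handed in; nothing more can be done
```

The drawer is open and the job is handed in. With shut fingertips I touched the rubber pad at about 3.5–5 N. I then went straight to the button, which I had found by its ring in the top camera (53.9 mm from the pad), rather than feeling round the plate. Pressing it about 5 mm in, with readings of at most about 3.5 N, released the drawer. I then let go straight up and moved clear.

- **Drawer:** the last depth reading puts its front about 29–32 mm out (30 expected).
- **Surroundings:** the bottle, tape roll and marker look unmoved in the before and after pictures.
- **Robot:** the gripper is clear at about 0.24 m height, with forces at noise level. The last move ended at 10.2 s.

No check failed. Contact forces were noisy by about ±1 N, and one reading during the press dropped to 0.7 N.

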